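# Charge the press's queue lane

### The job

Take the hand pusher and with its nose push the five toys on their square carriers, as one straight row, into the press's queue lane against the spring plunger until the side catch has snapped in behind the last one and the row goes solid against the end stop: press it home firmly, with about 15 N and never over 20 N, then back off so that the catch holds the row. Keep the row in line and push the carriers with nothing but the pusher. Finally stand the pusher upright on the bench beside the lane, clear of its bed plate, let go of it, and leave everything else where it is.

Things in the scene. Friction and masses are not known exactly. Their poses are not given: they have to be found in the camera images.
- lane: Queue lane fixed to the bench, place and yaw vary. Dark grey bed plate 100 mm wide (lane x), y from -320 to +310 mm, upper face 6 mm over the bench. Origin: bench level, centre line, under the catch face; z up. Carriers travel towards lane -y. Two steel rails 12 mm high, 42 mm apart inside, from y = -250 to +26 mm. Grey catch housing 21 mm high at x = 29 to 66, y = -10 to 30 mm.
- mouth (a point): On the centre line on the bed's upper face at the outer end of the flared mouth plates (lane y = +70 mm), where the mouth is about 66 mm wide; it narrows to 42 mm at y = +25 mm. From here to y = +310 mm the bed is open, without rails: the row starts here. Axes as the lane's.
- catch_line (a point): On the centre line on the bed's upper face, in the plane of the catch face (lane y = 0, axes as the lane's). A last carrier that is caught has its origin at about y = -20 mm from here. The press, 0.5 m tall, stands beyond the lane's far end, from y = -340 mm on.
- catch_tip (a point): Tip of the brass side catch: a sprung sliding tooth in the +x rail, jutting 6.5 mm into the lane, ramp from y = +24 to 0 mm, square face at y = 0. Carriers push it aside (1.5 to 3 N), felt as a few newtons of drag. It snaps out when the last carrier's rear face has passed y = 0, if nothing blocks it: the 22 mm wide nose within 2 mm of the centre line clears it. The point moves with the tooth.
- plunger (a joint): Travel of the red spring plunger at the lane's far end, m: 0 at rest (face at lane y = -178 mm), growing as the first carrier presses it towards lane -y. Spring force 4 N at rest plus 0.1 N per mm: about 6 N when the row reaches the catch (0.022), 7 to 11 N with the drag of row and catch. It pushes the row back out if the last carrier is not caught.
- plunger_face (a point): Centre of the plunger's face. Beside it stand the two hard lugs of the end stop, set by hand for each batch and not reported: the row goes solid 2 to 10 mm after the catch can snap, and the force then climbs steeply: feel for it. When pushing slowly (10 mm/s), 13 N or more at the pusher with the last carrier past the catch means solid: that is home.
- pusher: Hand pusher, 0.2 kg, loose, of slippery plastic like the carriers: blue bar 105 mm long, 22 wide, 18 high, its x pointing along the bar to the nose; wide foot 50 mm across, 8 mm high, from x = -30 to +10 mm; tail at x = -30 mm. Origin on the underside beneath the handle's centre, z up. Starts upright on the bench on the lane's +x side, nose roughly towards lane -y.
- pusher_nose (a point): Centre of the pusher's flat black-padded nose face (22 mm wide, 18 mm high), 75 mm ahead of and 9 mm above its origin (axes as the pusher's).
- pusher_handle (a point): On the axis of the upright orange handle, 55 mm above the pusher's underside: a good height to grip. The handle is 22 by 22 mm in plan, sides along the pusher's x and y, centred over its origin, from 18 to 80 mm high.
- carrier1: Toy on its carrier, about 70 g: ivory square carrier 40 by 40 mm, 16 mm high; on it a banded pink-yellow-pink cone cup (33 mm across at its foot), 61 mm high in all. Origin: centre of the underside, z up, x and y along its sides. Starts in the row on the open bed, within 10 mm of the centre line, nearly square to it, gaps 1 to 9 mm; the order of the toys varies.
- carrier2: Toy on its carrier, about 70 g: ivory square carrier 40 by 40 mm, 16 mm high; on it a banded mint-lilac-mint cone cup (33 mm across at its foot), 61 mm high in all. Origin: centre of the underside, z up, x and y along its sides. Starts in the row on the open bed, within 10 mm of the centre line, nearly square to it, gaps 1 to 9 mm; the order of the toys varies.
- carrier3: Toy on its carrier, about 70 g: ivory square carrier 40 by 40 mm, 16 mm high; on it a banded yellow-sky blue-yellow cone cup (33 mm across at its foot), 61 mm high in all. Origin: centre of the underside, z up, x and y along its sides. Starts in the row on the open bed, within 10 mm of the centre line, nearly square to it, gaps 1 to 9 mm; the order of the toys varies.
- carrier4: Toy on its carrier, about 70 g: ivory square carrier 40 by 40 mm, 16 mm high; on it a banded lilac-pink-lilac cone cup (33 mm across at its foot), 61 mm high in all. Origin: centre of the underside, z up, x and y along its sides. Starts in the row on the open bed, within 10 mm of the centre line, nearly square to it, gaps 1 to 9 mm; the order of the toys varies.
- carrier5: Toy on its carrier, about 70 g: ivory square carrier 40 by 40 mm, 16 mm high; on it a banded sky blue-mint-sky blue cone cup (33 mm across at its foot), 61 mm high in all. Origin: centre of the underside, z up, x and y along its sides. Starts in the row on the open bed, within 10 mm of the centre line, nearly square to it, gaps 1 to 9 mm; the order of the toys varies.
- spare_carrier: An empty carrier like the others but without a cone, 34 mm high; leave it.
- loose_cone: A loose cone cup 42 mm high, 33 mm across; leave it.
- disc_a: A white double disc 88 mm across with a hub and post 49 mm high; leave it. Origin under its centre.
- disc_b: A second such disc; leave it.
- tape_dispenser: A blue tape dispenser with an orange reel, 110 by 50 mm, 78 mm high; leave it.
- pin_jar: A jar 60 mm across, 85 mm high; leave it.

How it is judged (in metres and radians):
On the way, in this order (a step that is already met when the one before it is completed fails the run):
1. the row is pushed with the hand pusher until its first carrier has pressed the spring plunger in by 8 mm (value of joint plunger above 0.008 m and (contact force between pusher and carrier1 above 0.5 N or contact force between pusher and carrier2 above 0.5 N or contact force between pusher and carrier3 above 0.5 N or contact force between pusher and carrier4 above 0.5 N or contact force between pusher and carrier5 above 0.5 N)), for 0.05 s.
2. with all five carriers past the catch the row is pressed home: the pusher bears on the last carrier with more than 12 N (y of each of carrier1, carrier2, carrier3, carrier4, carrier5 in the frame of catch_line below -0.0175 m and (contact force between pusher and carrier1 above 12 N or contact force between pusher and carrier2 above 12 N or contact force between pusher and carrier3 above 12 N or contact force between pusher and carrier4 above 12 N or contact force between pusher and carrier5 above 12 N)), for 0.1 s.
At the end, for the whole second after the job is handed in: All five carriers stand in the lane behind the catch (each origin at least 17.5 mm past the catch face, plunger in by over 18 mm) and the pusher stands upright (within 0.1 rad) on the bench, its origin at least 75 mm from the lane's centre line; all at rest and released (y of each of carrier1, carrier2, carrier3, carrier4, carrier5 in the frame of catch_line below -0.0175 m and value of joint plunger above 0.018 m and linear speed of each of carrier1, carrier2, carrier3, carrier4, carrier5, pusher below 0.01 m/s and angle between pusher's own z axis and vertical below 0.1 rad and height (world z) of pusher below 0.004 m and (x of pusher in the frame of lane above 0.075 m or x of pusher in the frame of lane below -0.075 m)); the robot touches nothing.
It fails at once if the pusher presses a carrier with more than 21 N (contact force between pusher and carrier1 above 21 N or contact force between pusher and carrier2 above 21 N or contact force between pusher and carrier3 above 21 N or contact force between pusher and carrier4 above 21 N or contact force between pusher and carrier5 above 21 N).
It fails at once if the gripper or arm pushes a carrier or its toy (contact force between any of the fingers, the arm and carrier1 above 1 N or contact force between any of the fingers, the arm and carrier2 above 1 N or contact force between any of the fingers, the arm and carrier3 above 1 N or contact force between any of the fingers, the arm and carrier4 above 1 N or contact force between any of the fingers, the arm and carrier5 above 1 N).
It fails at once if the row buckles or splays: a carrier gets 15 mm off the lane's centre line, turns more than 0.3 rad or tips more than 0.3 rad (x of any of carrier1, carrier2, carrier3, carrier4, carrier5 in the frame of lane above 0.015 m or x of any of carrier1, carrier2, carrier3, carrier4, carrier5 in the frame of lane below -0.015 m or angle between the x axis of any of carrier1, carrier2, carrier3, carrier4, carrier5 and the x axis of lane, either way round above 0.3 rad or angle between any of carrier1, carrier2, carrier3, carrier4, carrier5's own z axis and vertical above 0.3 rad).
It fails at once if a thing that is not part of the job is moved by more than 20 mm (distance of any of spare_carrier, loose_cone, disc_a, disc_b, tape_dispenser, pin_jar from where it was at the start of the episode above 0.02 m).
It also fails if it takes over 72 s, if anything falls off the work surface, if the arm or the gripper's body presses on something with over 40 N, if the wrist force passes 120 N, or if a joint passes its speed limit or range.

### The arm

A 6-joint arm with a two-finger parallel gripper is mounted at the origin on the work surface. World frame = base frame: x ahead of the robot, y to its left, z up, the work surface at z = 0. Lengths are in m, angles in degrees, forces in N, time in s.
With the tool pointing down it reaches from about 0.275 to 0.85 m from the base axis. Payload 19 kg.
Tool frame: the origin (TCP) lies at the very end of the fingers, on their centre line; the grasp point (between the pads) lies 19 mm behind it; z points along the fingers, y is the line along which they close (so a half turn about z gives the same grasp; the last joint's range is limited). The gripper opens to 85 mm and grips with 20 to 120 N. Pads are 22 mm wide; open, the fingers measure 114 mm over their backs; the gripper's body (76 mm by 85 mm) begins 54 mm behind the grasp point. The pads swing forward as they close: fully open they stand 13 mm farther back than shut.
Start: joints at [56.322, 8.623, 82.357, -0, 89.026, -7.678], TCP at [0.252, 0.517, 0.207] pointing down, gripper open.
Joint ranges: [-160.23, 160.23], [-39.13, 120.54], [6.94, 153.29], [-79.49, 259.48], [9.18, 160.14], [-161.06, 161.06]. Speed limits (degrees/s): [108.29, 108.29, 127.2, 172.46, 172.46, 172.46].

### API

Orientations are given as [roll, pitch, yaw] about the fixed x, y, z axes, in that order (R = Rz(yaw) Ry(pitch) Rx(roll)).
In Python, from rig import robot gives the robot as it stands. The module is installed in compiled form; this text tells all that it offers.
- The arm moves only by the tool jog_arm, never from a script. Its argument "plan" is text: rows parted by semicolons, each of 4 numbers parted by spaces: the shift along the world's x, y, z normalised to -1 to 1, where 1 is 0.4 m, then the turn about the world's z normalised to -1 to 1, where 1 is pi rad. In form: x y z roll; .... A call has 1 to 5 rows; each row is the pose to reach, as a shift and turn from the pose commanded when the call began, turning the shorter way round; what a row does not reach only later rows make up. A row lasts 1/12 s, in which the tool goes at most 41.7 mm and 7.16 degrees, less where a joint would pass 70% of its speed; a pose out of reach is approached as far as the arm can. A call with a number of a shift or a turn outside -1 to 1 is refused whole. A call with a gripper value outside its range is refused whole. "hand" is the closure, from -1 (fully open) to 1 (shut), so that 0 is half open, set as the call begins (left out, the last holds). The fingers move at their own pace and stop on an object; "force" is the grip in N (left out, the last holds). Time passes only in rows, so rows that repeat a pose let the fingers close. It gives the time, the measured TCP pose, the force, the opening and the grip force at its end, in the units of the state.
- robot.observe(): the state, without advancing time (a new reading comes with each control period).
- robot.read_camera(name): name is "side" or "top" or "wrist"; returns the picture (480x640x3 uint8, red, green, blue); there is no depth.
- robot.camera_model(name): a dict with "fx", "fy", "cx", "cy" (pixels), "position" and "rotation" of the camera in the world; the wrist camera has in their place "hand_eye" (4x4, takes a point from camera to tool coordinates, whose origin is the TCP and whose axes are the flange's). Camera axes: x right, y down, z forward; pixel columns grow to the right and rows downward; lengths in m; the calibration is good to about 2 mm. The wrist camera is an equidistant fisheye: a pixel r from the principal point sees the ray r / f radians off the axis. A picture is of the moment at which its call begins: read the wrist's pose just before it. camera_model takes no time and is no camera call.
- robot.job_done(): hands the job in; it is judged then, once.
The state is a dict: "time_s": time; "joint_positions": joint angles; "dq": joint speeds; "joint_torque": joint torques, N m; "tool_pos": TCP position; "eef_rot": TCP orientation; "contact_force": force on the tool from outside, world axes, zero at the start; "moment": the same for the moment, N m; "grip_width": finger opening in m; "grip_force": force on a finger pad.
Only numpy, scipy, OpenCV 4.12 (cv2) and the standard library are available. Lean on these libraries where they do the work, as an engineer would, in place of code of your own. Each camera call takes 0.05 s, during which the arm holds its last target. There are 200 camera calls.

## Working session

There is one attempt and no reset: what is moved stays moved. The work goes in short steps, Python scripts to look and compute and a tool call to move; the robot and the scene stay as the last step left them, time stands still between calls to the robot, and variables do not carry over. Pictures are saved under pics/ and viewed, at most 10 in all, crops included, and the job is handed in when it is done.

Besides the shell and the picture viewer there is one more tool, called after "Call:" as name(argument=value, ...) on one line, values as JSON. jog_arm: Moves the arm, as the interface text tells. Scaled input: -1 to 1 covers 0.4 m each way for a shift and pi rad each way for a turn. Its arguments: {"type":"object","properties":{"plan":{"type":"string"},"hand":{"type":"number"},"force":{"type":"number"}},"required":["plan"]}

```bash
mkdir -p pics; cat > h.py <<'E'
import numpy as np,cv2
from rig import robot
def ray(m,u,v):
    d=np.array([(u-m['cx'])/m['fx'],(v-m['cy'])/m['fy'],1.])
    return np.array(m['position']),np.array(m['rotation'])@d
def onz(m,u,v,z):
    p,d=ray(m,u,v); return p+d*(z-p[2])/d[2]
def proj(m,P):
    c=np.array(m['rotation']).T@(np.array(P)-np.array(m['position'])); return m['cx']+m['fx']*c[0]/c[2],m['cy']+m['fy']*c[1]/c[2]
def tri(rs):
    A=np.zeros((3,3));b=np.zeros(3)
    for p,d in rs:
        d=d/np.linalg.norm(d);M=np.eye(3)-np.outer(d,d);A+=M;b+=M@p
    return np.linalg.solve(A,b)
def snap(n,f):
    im=robot.read_camera(n);cv2.imwrite('pics/'+f,im[:,:,::-1]);return im
E
python3 - <<'E'
from h import *
for n in('top','side'):
    snap(n,n+'1.png');print(n,robot.camera_model(n))
print(robot.observe())
E
```

```text
top {'fx': 473.65057181310857, 'fy': 473.65057181310857, 'cx': 324.126019778501, 'cy': 238.8387481495516, 'position': array([0.32962578, 0.00207483, 1.05663812]), 'rotation': array([-170.54896209,   -0.31914185,  -90.29544219])}
side {'fx': 568.0548461718968, 'fy': 568.0548461718968, 'cx': 322.12374267702455, 'cy': 244.52911164037957, 'position': array([0.11926919, 0.95863044, 0.70478296]), 'rotation': array([-121.55288507,    1.36379773, -159.49907865])}
{'time_s': 0.1, 'joint_positions': array([ 5.63222888e+01,  8.64801356e+00,  8.23874814e+01,  7.85320585e-05,
        8.90286187e+01, -7.67888022e+00]), 'dq': array([-0.06703913, -0.08405483, -0.18777124, -0.06057763,  0.016257  ,
       -0.00040467]), 'joint_torque': array([ 5.91914068e-03, -7.14384341e+01, -5.71793604e+01, -1.63277946e-04,
        7.03685699e-03,  2.68250847e-05]), 'tool_pos': array([0.2519403 , 0.51658591, 0.20685268]), 'eef_rot': array([-1.79936472e+02, -8.64474513e-03,  1.54001163e+02]), 'contact_force': array([-0.63548539, -0.06476874, -0.44691216]), 'moment': array([ 0.03293131, -0.02652168, -0.01077146]), 'grip_force': 0.0, 'grip_width': 0.0853338181220341}
```

View pics/top1.png

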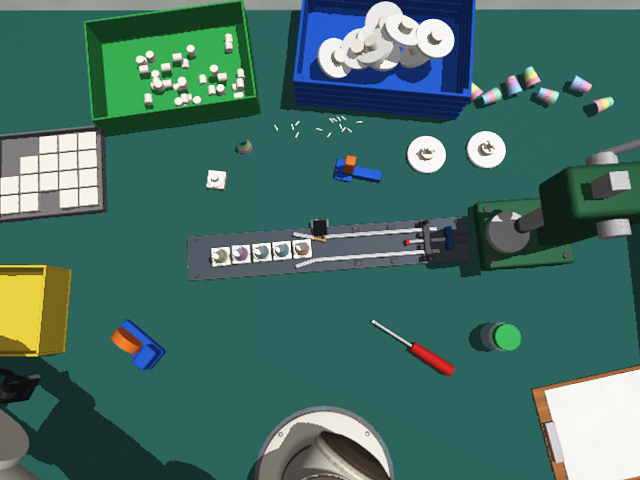

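View pics/side1.png

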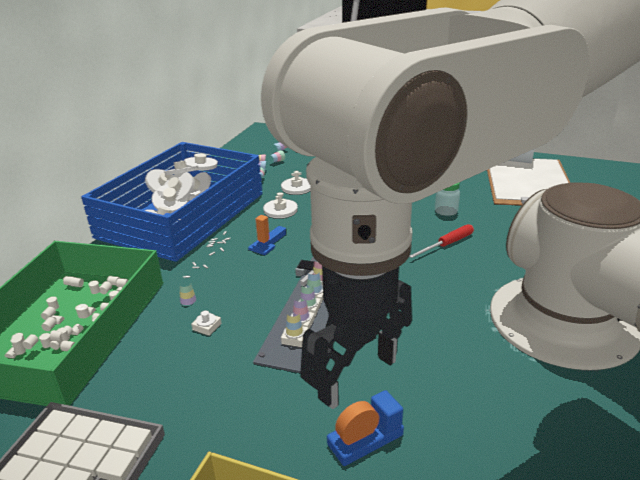

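Top view: lane bed spans roughly (188,238)–(470,265), carriers in a row at (222–302, 250), pusher at (358,170) with orange handle (350,162). Side view: same pusher at (265,240), lane mostly hidden by the arm.

```bash
cat >> h.py <<'E'
from scipy.spatial.transform import Rotation as Ro
def cam(n):
    m=dict(robot.camera_model(n))
    if 'rotation' in m: m['rotation']=Ro.from_euler('xyz',m['rotation'],degrees=True).as_matrix()
    return m
def cents(mask,lo=20,hi=1e9):
    n,l,s,c=cv2.connectedComponentsWithStats(mask.astype(np.uint8)); return [(s[i,4],c[i].round(1),s[i,:4]) for i in range(1,n) if lo<s[i,4]<hi]
E
python3 - <<'E'
from h import *
t=cam('top');s=cam('side')
T=cv2.imread('pics/top1.png');S=cv2.imread('pics/side1.png')
hT=cv2.cvtColor(T,40);hS=cv2.cvtColor(S,40)
print('orient check',t['rotation'].round(2).tolist())
def org(h):return (h[...,0]>5)&(h[...,0]<18)&(h[...,1]>190)&(h[...,2]>120)
def blu(h):return (h[...,0]>105)&(h[...,0]<120)&(h[...,1]>180)&(h[...,2]>60)
print('oT',cents(org(hT)[:,:]),'\noS',cents(org(hS)))
print('bT',cents(blu(hT)))
# bed plate: grey dark
g=(hT[...,1]<75)&(hT[...,2]>40)&(hT[...,2]<125);g[:225]=0;g[285:]=0;g[:,:180]=0;g[:,420:]=0
print(cents(g,200))
# edges of the bed by column
pts={'up':[],'lo':[]}
for u in range(195,420,3):
    r=np.where(g[:,u])[0]
    if len(r)>8: pts['up'].append((u,r[0]-.5));pts['lo'].append((u,r[-1]+.5))
for k,p in pts.items():
    w=np.array([onz(t,*q,.006)[:2] for q in p]);l=cv2.fitLine(w.astype(np.float32),cv2.DIST_HUBER,0,.0005,.01).ravel()
    print(k,l,'angle',np.degrees(np.arctan2(l[1],l[0])),'x at y=.1',l[2]+(0.1-l[3])*l[0]/l[1])
for v in range(240,280,8):
    r=np.where(g[v])[0];print('end',v,r[0],onz(t,r[0]-.5,v,.006).round(4))
# ivory carriers
w=(hT[...,1]<60)&(hT[...,2]>170);w[:225]=0;w[285:]=0;w[:,:205]=0;w[:,425:]=0
for c in cents(w,8):print('w',c,onz(t,*c[1],.02).round(3))
cv2.imwrite('pics/top_crop.png',cv2.resize(T[130:290,180:460],None,fx=2.85,fy=2.85,interpolation=cv2.INTER_CUBIC))
E
```

```text
orient check [[-0.01, -0.99, 0.16], [-1.0, 0.0, -0.01], [0.01, -0.16, -0.99]]
oT [(np.int32(86), array([350.2, 160.5]), array([345, 156,  11,  10], dtype=int32)), (np.int32(312), array([124.2, 342.5]), array([111, 329,  30,  25], dtype=int32))] 
oS []
bT [(np.int32(13179), array([385.1,  61.8]), array([293,   0, 182, 119], dtype=int32)), (np.int32(552), array([355.8, 172.6]), array([334, 158,  48,  24], dtype=int32)), (np.int32(65), array([449.5, 237.1]), array([447, 227,   6,  21], dtype=int32)), (np.int32(884), array([144.2, 347.8]), array([120, 320,  45,  50], dtype=int32))]
[(np.int32(6481), array([296.1, 253.3]), array([187, 225, 233,  56], dtype=int32)), (np.int32(546), array([363.9, 228. ]), array([326, 225,  92,  10], dtype=int32))]
up [ 0.0569852  -0.998375    0.5279192   0.04655302] angle -86.733215 x at y=.1 0.52486855
lo [ 0.07022754 -0.997531    0.43008003  0.03563481] angle -85.97294 x at y=.1 0.42554864
end 240 187 [0.5032 0.3042 0.006 ]
end 248 187 [0.485  0.3034 0.006 ]
end 256 187 [0.467  0.3027 0.006 ]
end 264 188 [0.449  0.2997 0.006 ]
end 272 188 [0.4312 0.2989 0
[... 237 characters left out ...]
y([301.7, 247.9]), array([292, 239,  20,  20], dtype=int32)) [0.482 0.045 0.02 ]
w (np.int32(32), array([415.7, 240.6]), array([410, 239,  14,   4], dtype=int32)) [ 0.497 -0.208  0.02 ]
w (np.int32(219), array([281.4, 249.6]), array([272, 241,  20,  19], dtype=int32)) [0.478 0.09  0.02 ]
w (np.int32(214), array([261.4, 251.5]), array([252, 243,  20,  19], dtype=int32)) [0.474 0.134 0.02 ]
w (np.int32(218), array([240.3, 253.6]), array([232, 245,  19,  19], dtype=int32)) [0.47 0.18 0.02]
w (np.int32(217), array([220. , 255.8]), array([211, 247,  20,  20], dtype=int32)) [0.465 0.225 0.02 ]
w (np.int32(410), array([359.9, 256.2]), array([296, 250, 129,  17], dtype=int32)) [ 0.463 -0.083  0.02 ]
```

View pics/top_crop.png

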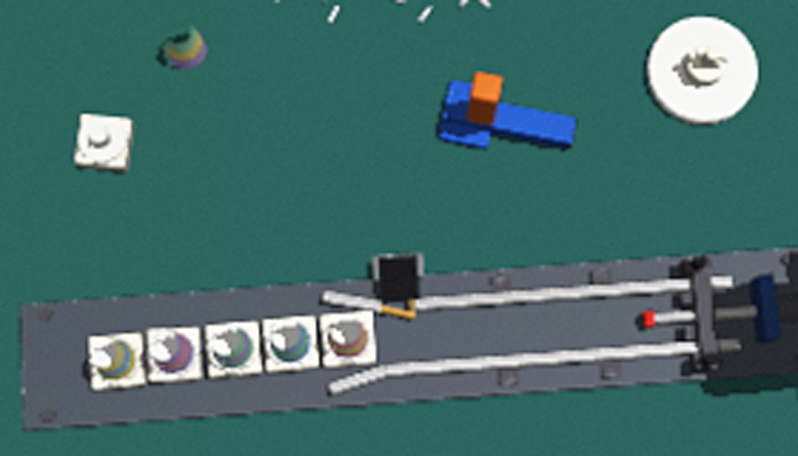

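The crop shows the lane with plunger (red) at right, the five carriers between cols 90–375, catch (brass) at (398,310), and the pusher with its foot at left and nose right at (575,130).

```bash
python3 - <<'E'
from h import *
t=cam('top');T=cv2.imread('pics/top1.png');h=cv2.cvtColor(T,40)
P=onz(t,350.2,160.5,.08);print('handle top',P.round(4))
b=((h[...,0]>105)&(h[...,0]<120)&(h[...,1]>180)&(h[...,2]>60));b[:155]=0;b[190:]=0;b[:,:362]=0;b[:,385:]=0
w=np.array([(onz(t,u,np.where(b[:,u])[0][0]-.5,.018)[:2]+0*u) for u in range(364,380)])
l=cv2.fitLine(w.astype(np.float32),cv2.DIST_HUBER,0,.0005,.01).ravel();print('bar top edge',l,np.degrees(np.arctan2(l[1],l[0])),'end col',np.where(b.any(0))[0][-1])
ys,xs=np.where(b);print('nose',onz(t,xs.max()+.5,ys[xs>=xs.max()-1].mean(),.012).round(4))
# rails
w=(h[...,1]<60)&(h[...,2]>150)
for nm,r0,r1,c0,c1 in(('up',226,241,335,420),('lo',250,264,325,420)):
    q=[]
    for u in range(c0,c1):
        r=np.where(w[r0:r1,u])[0]
        if len(r):q.append(onz(t,u,r0+r.mean(),.012)[:2])
    l=cv2.fitLine(np.array(q,np.float32),cv2.DIST_HUBER,0,.0005,.01).ravel()
    print(nm,len(q),np.degrees(np.arctan2(l[1],l[0])),'x at y=-.1,.05',[(l[2]+(Y-l[3])*l[0]/l[1]).round(4) for Y in(-.1,.05)])
print(cam('wrist'))
E
```

```text
handle top [ 0.6627 -0.0611  0.08  ]
bar top edge [ 0.2026727   0.97924656  0.664427   -0.11347996] 78.3067 end col 381
nose [ 0.6517 -0.1367  0.012 ]
up 85 -86.44439 x at y=-.1,.05 [np.float32(0.5166), np.float32(0.5073)]
lo 95 -85.86371 x at y=-.1,.05 [np.float32(0.4657), np.float32(0.4549)]
{'fx': 371.64829954431775, 'fy': 371.64829954431775, 'cx': 318.61210946999995, 'cy': 240.5605460505062, 'hand_eye': array([[ 4.20439356e-04, -9.52939832e-01, -3.03159198e-01,
         7.59745026e-02],
       [ 9.99999099e-01,  7.87167011e-04, -1.08749405e-03,
         5.89727953e-04],
       [ 1.27495331e-03, -3.03158467e-01,  9.52939305e-01,
        -1.66774420e-01],
       [ 0.00000000e+00,  0.00000000e+00,  0.00000000e+00,
         1.00000000e+00]])}
```

Call:
jog_arm(plan="0.06 -0.085 0 -0.028;0.12 -0.17 0 -0.056;0.18 -0.255 0 -0.084;0.24 -0.34 0 -0.112;0.30 -0.425 0 -0.14", hand=-1, force=120)

```text
time_s: 0.52
tool_pos: [0.3725, 0.345, 0.2072]
eef_rot: [-180.0, -0.0, 128.6]
contact_force: [1.5, 0.7, -0.8]
grip_width: 0.0855
grip_force: 0.0
```

Call:
jog_arm(plan="0.06 -0.085 0 -0.028;0.12 -0.17 0 -0.056;0.18 -0.255 0 -0.084;0.24 -0.34 0 -0.112;0.30 -0.425 0 -0.14")

```text
time_s: 0.93
tool_pos: [0.4927, 0.1748, 0.2073]
eef_rot: [-180.0, -0.0, 103.3]
contact_force: [0.3, 1.0, 0.6]
grip_width: 0.0852
grip_force: 0.0
```

Call:
jog_arm(plan="0.06 -0.08 0 -0.028;0.12 -0.16 0 -0.056;0.18 -0.24 0 -0.084;0.24 -0.32 0 -0.112;0.30 -0.40 0 -0.131")

```text
time_s: 1.35
tool_pos: [0.6128, 0.0148, 0.2071]
eef_rot: [-180.0, -0.0, 79.7]
contact_force: [-0.1, 1.2, 0.6]
grip_width: 0.0853
grip_force: 0.0
```

```bash
cat >> h.py <<'E'
def wray(m,st,u,v):
    dx,dy=u-m['cx'],v-m['cy'];r=np.hypot(dx,dy);th=r/m['fx']
    d=np.array([np.sin(th)*dx/r,np.sin(th)*dy/r,np.cos(th)]) if r>0 else np.array([0,0,1.])
    H=m['hand_eye'];R=Ro.from_euler('xyz',st['eef_rot'],degrees=True).as_matrix()
    return R@H[:3,3]+st['tool_pos'],R@H[:3,:3]@d
def wonz(m,st,u,v,z):
    p,d=wray(m,st,u,v);return p+d*(z-p[2])/d[2]
E
python3 - <<'E'
from h import *
import pickle
st=robot.observe();im=snap('wrist','w1.png');pickle.dump(st,open('w1.pkl','wb'))
snap('side','s2.png')
E
```

```text
(no output)
```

View pics/w1.png

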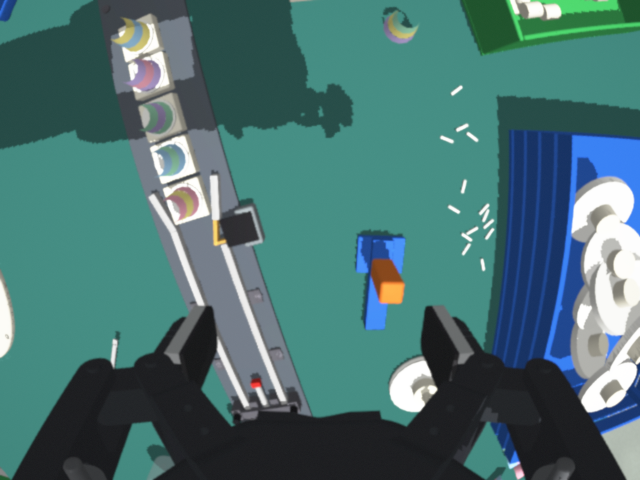

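View pics/s2.png

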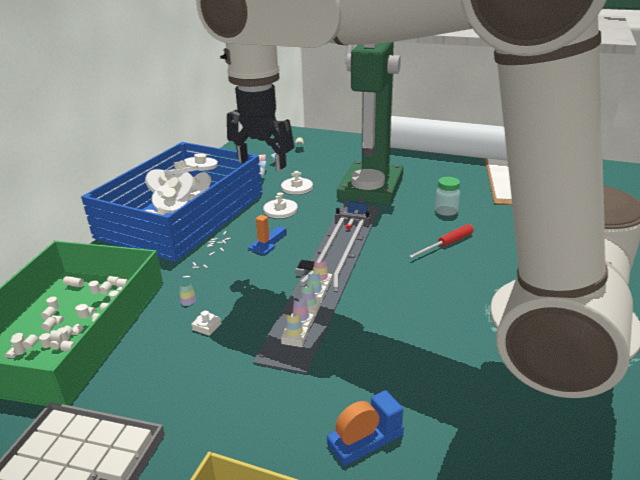

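Wrist view: row at (135–187, 35–203), catch (222,235), rails, pusher with handle top (390,291), nose (375,328). Side view now clear: handle top (263,218), row and lane visible to the plunger at (348,226).

```bash
python3 - <<'E'
from h import *
import pickle
st=pickle.load(open('w1.pkl','rb'));m=cam('wrist');t=cam('top');s=cam('side')
W=cv2.imread('pics/w1.png');h=cv2.cvtColor(W,40);S=cv2.cvtColor(cv2.imread('pics/s2.png'),40);T=cv2.cvtColor(cv2.imread('pics/top1.png'),40)
o=lambda h:(h[...,0]>3)&(h[...,0]<20)&(h[...,1]>150)&(h[...,2]>60)
ow=o(h);ow[:250]=0;ow[310:]=0;ow[:,:350]=0;ow[:,410:]=0
print('V hist',np.histogram(h[...,2][ow],8))
top=ow&(h[...,2]>200);cw=cents(top);print(cw)
ot=o(T);ot[190:]=0;print('top V',np.histogram(T[...,2][ot],6));
os_=o(S);os_[260:]=0;os_[:200]=0;os_[:,:250]=0;os_[:,280:]=0;print('side',cents(os_),np.histogram(S[...,2][os_],6))
tt=ot&(T[...,2]>200);ct=cents(tt,10);print('toptop',ct)
c=max(cw,key=lambda a:a[0])[1];ctc=max(ct,key=lambda a:a[0])[1]
print('handle top tri',tri([wray(m,st,*c),ray(t,*ctc)]).round(4),'w@.08',wonz(m,st,*c,.08).round(4),'t@.08',onz(t,*ctc,.08).round(4))
b=(h[...,0]>105)&(h[...,0]<120)&(h[...,1]>150)&(h[...,2]>60);b[:230]=0;b[335:]=0;b[:,:350]=0;b[:,410:]=0
L=[wonz(m,st,np.where(b[v])[0][0]-.5,v,.018)[:2] for v in range(282,324)]
l=cv2.fitLine(np.array(L,np.float32),cv2.DIST_HUBER,0,.0005,.01).ravel();print('bar left edge',l,np.degrees(np.arctan2(l[1],l[0])))
ys,xs=np.where(b);v=ys.max();print('blue end',v,[wonz(m,st,x,v+.5,.018).round(4) for x in(xs[ys>=v-2].min()-.5,xs[ys>=v-2].max()+.5)])
# rails
w=(h[...,1]<70)&(h[...,2]>140)
def rail(a,bq,z):
    q=[]
    for v in range(a[1],bq[1]):
        u=a[0]+(bq[0]-a[0])*(v-a[1])/(bq[1]-a[1]);r=[x for x in range(int(u)-9,int(u)+10) if w[v,x]]
        if 3<len(r)<12:q.append(wonz(m,st,np.mean(r),v,z)[:2])
    l=cv2.fitLine(np.array(q,np.float32),cv2.DIST_HUBER,0,.0005,.01).ravel();print(len(q),np.degrees(np.arctan2(l[1],l[0])),[(l[2]+(Y-l[3])*l[0]/l[1]).round(4) for Y in(-.1,.05)])
for z in(.012,.018):rail((225,252),(278,390),z);rail((182,245),(198,290),z)
# catch tip (brass), housing
y=(h[...,0]>12)&(h[...,0]<26)&(h[...,1]>120);y[:215]=0;y[250:]=0;y[:,:205]=0;y[:,235:]=0
for a in cents(y,8):print('brass',a,wonz(m,st,*a[1],.014).round(4))
r=(h[...,0]<6)&(h[...,1]>180);r[:375]=0;r[395:]=0;r[:,:245]=0;r[:,270:]=0
for a in cents(r,5):print('red',a,wonz(m,st,*a[1],.016).round(4))
# carriers: polygons quads
for z in(.022,):
  wv=(h[...,1]<60)&(h[...,2]>165);
  for (u,v) in((187,201),(174,160),(158,117),(150,75),(135,38)):pass
E
```

```text
V hist (array([129, 411,   7,  23,   7,  21,  21, 420]), array([110., 128., 146., 164., 182., 200., 218., 236., 254.]))
[(np.int32(461), array([391.4, 291.8]), array([380, 282,  24,  21], dtype=int32))]
top V (array([62,  4,  6,  5,  8, 74]), array([ 71.        , 100.33333333, 129.66666667, 159.        ,
       188.33333333, 217.66666667, 247.        ]))
side [(np.int32(264), array([262. , 228.1]), array([256, 215,  12,  27], dtype=int32))] (array([158,  65,   4,   5,   4,  28]), array([134.        , 152.16666667, 170.33333333, 188.5       ,
       206.66666667, 224.83333333, 243.        ]))
toptop [(np.int32(78), array([350.5, 160. ]), array([346, 156,  10,   9], dtype=int32))]
handle top tri [ 0.6667 -0.0625  0.0736] w@.08 [ 0.6665 -0.0597  0.08  ] t@.08 [ 0.6638 -0.0618  0.08  ]
bar left edge [ 0.21202663  0.97726387  0.64494    -0.09898698] 77.75885
blue end 329 [array([ 0.6398, -0.1326,  0.018 ]), array([ 0.661, -0.137,  0.018])]
138 -85.993454 [np.float32(0.5147), np.float32(0.5042)]
45 -86.02956 [np.float32(0.4639), np.float32(0.4535)]
138 -85.993454 [np.float32(0.5168), np.float32(0.5063)]
45 -86.02955 [np.float32(0.4669), np.float32(0.4565)]
brass (np.int32(147), array([217.1, 233.9]), array([213, 221,  13,  24], dtype=int32)) [0.5054 0.0038 0.014 ]
red (np.int32(54), array([255.9, 382.6]), array([252, 379,   9,   8], dtype=int32)) [ 0.4989 -0.1887  0.016 ]
```

Call:
jog_arm(plan="0.035 -0.05 -0.05 -0.005;0.07 -0.10 -0.12 -0.0094;0.1305 -0.189 -0.2 -0.0094;0.1305 -0.189 -0.25 -0.0094;0.1305 -0.189 -0.25 -0.0094")

```text
time_s: 1.87
tool_pos: [0.6626, -0.0603, 0.1008]
eef_rot: [-179.5, 0.0, 78.2]
contact_force: [-0.6, 0.3, -1.1]
grip_width: 0.0851
grip_force: 0.0
```

Call:
jog_arm(plan="0 0 -0.06 0;0 0 -0.12 0;0 0 -0.16 0;0 0 -0.1775 0;0 0 -0.1775 0")

```text
time_s: 2.28
tool_pos: [0.6635, -0.058, 0.0357]
eef_rot: [-179.9, -0.0, 78.4]
contact_force: [-0.4, 0.0, -0.2]
grip_width: 0.0852
grip_force: 0.0
```

Call:
jog_arm(plan="0 0 0 0;0 0 0 0;0 0 0 0;0 0 0 0;0 0 0 0", hand=1, force=120)

```text
time_s: 2.7
tool_pos: [0.6645, -0.0589, 0.0371]
eef_rot: [180.0, -0.0, 78.3]
contact_force: [0.5, 0.0, 0.3]
grip_width: 0.0257
grip_force: 0.0
```

Call:
jog_arm(plan="0 0 0 0;0 0 0 0;0 0 0 0;0 0 0 0;0 0 0 0")

```text
time_s: 3.12
tool_pos: [0.6648, -0.0589, 0.0374]
eef_rot: [179.9, -0.0, 78.3]
contact_force: [1.3, 0.1, 6.2]
grip_width: 0.0195
grip_force: 118.3
```

Call:
jog_arm(plan="0 0 0.03 0;0 0 0.09 0;0 0 0.17 0;0 0 0.25 0;0 0 0.25 0")

```text
time_s: 3.53
tool_pos: [0.6664, -0.0593, 0.1442]
eef_rot: [179.5, 0.0, 78.3]
contact_force: [1.2, 0.2, -0.5]
grip_width: 0.0196
grip_force: 118.1
```

Call:
jog_arm(plan="-0.02 0.04 0 0.005;-0.055 0.11 0 0.01;-0.09 0.18 0 0.015;-0.13 0.26 0 0.022;-0.171 0.3425 0 0.029")

```text
time_s: 3.95
tool_pos: [0.595, 0.079, 0.1368]
eef_rot: [180.0, 0.0, 83.6]
contact_force: [0.6, 1.2, -2.3]
grip_width: 0.0194
grip_force: 118.1
```

Call:
jog_arm(plan="-0.034 0.0685 0 0.006;-0.068 0.137 0 0.012;-0.103 0.2055 0 0.018;-0.137 0.274 0 0.024;-0.171 0.3425 0 0.029")

```text
time_s: 4.37
tool_pos: [0.5265, 0.2163, 0.1371]
eef_rot: [180.0, -0.0, 88.8]
contact_force: [-0.1, 0.5, -1.8]
grip_width: 0.0193
grip_force: 118.1
```

Call:
jog_arm(plan="-0.04 0.08 0 0.006;-0.08 0.16 0 0.012;-0.12 0.23 0 0.02;-0.15 0.30 0 0.029;-0.171 0.3425 0 0.029")

```text
time_s: 4.78
tool_pos: [0.4576, 0.3545, 0.1371]
eef_rot: [180.0, -0.0, 94.2]
contact_force: [0.2, -0.8, -1.0]
grip_width: 0.0195
grip_force: 118.1
```

```bash
python3 - <<'E'
from h import *
import pickle
st=robot.observe();im=snap('wrist','w2.png');pickle.dump(st,open('w2.pkl','wb'))
print(st['tool_pos'],st['eef_rot'],st['contact_force'],st['grip_width'])
E
```

```text
[0.45758454 0.35451629 0.13712256] [ 1.79987295e+02 -4.33261816e-02  9.41731732e+01] [ 0.20686388 -0.76652575 -1.03169739] 0.019536119884609873
```

View pics/w2.png

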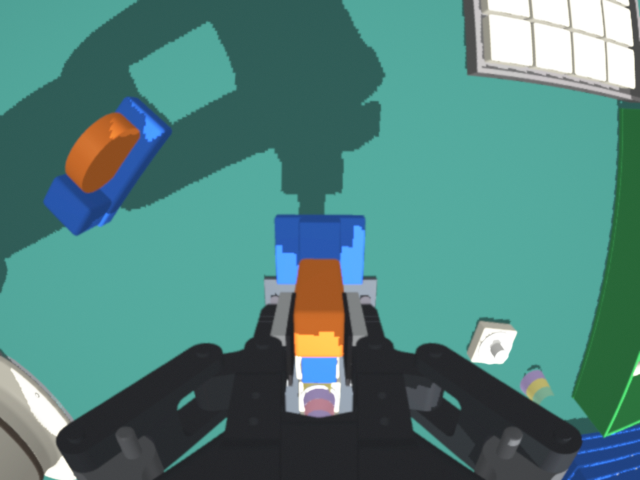

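The pusher is held squarely (foot cols 276–364, handle at 320); the row is hidden behind the gripper body, so I use the fixed cameras after lowering.

Call:
jog_arm(plan="0 0 -0.06 0;0 0 -0.13 0;0 0 -0.19 0;0 0 -0.22 0;0 0 -0.228 0")

```text
time_s: 5.25
tool_pos: [0.4583, 0.3516, 0.0435]
eef_rot: [-179.8, 0.1, 94.0]
contact_force: [-0.1, -0.9, -2.3]
grip_width: 0.0193
grip_force: 118.0
```

```bash
python3 - <<'E'
from h import *
st=robot.observe();print(st['tool_pos'],st['eef_rot'],st['contact_force'])
a=snap('top','t3.png');b=snap('side','s3.png')
A=cv2.resize(a[200:300,120:350],None,fx=3.4,fy=3.4,interpolation=2);B=cv2.resize(b[180:420,180:440],None,fx=2.5,fy=2.5,interpolation=2)[:,:650]
C=np.zeros((340+0,0,3),np.uint8)
cv2.imwrite('pics/ts3.png',np.vstack([A[:340,:782],cv2.resize(np.pad(b[220:380,140:500],((0,0),(0,0),(0,0))),(585,260)).astype(np.uint8) if 0 else np.pad(cv2.resize(b[220:380,140:500],(585,260)),((0,0),(0,197),(0,0)))])[:600,:,::-1])
E
```

```text
[0.45825305 0.35157719 0.04349584] [-1.79842872e+02  7.27454473e-02  9.39789126e+01] [-0.11989975 -0.86780742 -2.29034414]
```

View pics/ts3.png

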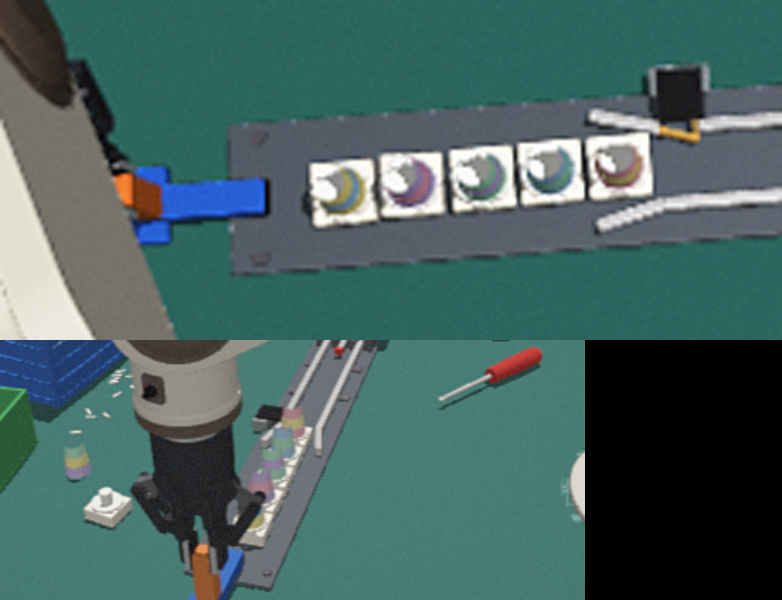

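Top: blue bar with nose at crop (268,196), row starting at (308,195), all in line with the lane; side shows the pusher at the bed's end.

```bash
cat > lane.py <<'E'
from h import *
def fit(q):
    l=cv2.fitLine(np.array(q,np.float32),cv2.DIST_HUBER,0,.0005,.01).ravel().astype(float)
    if l[1]<0:l[:2]*=-1
    return l
def xat(l,Y):return l[2]+(Y-l[3])*l[0]/l[1]
def ang(l):return np.degrees(np.arctan2(l[1],l[0]))
def measure(im,c0,c1,rows=(225,285),zbar=.025):
    """bar's centre line and nose from blue mask in columns c0..c1"""
    t=cam('top');h=cv2.cvtColor(im,cv2.COLOR_RGB2HSV)
    b=(h[...,0]>105)&(h[...,0]<120)&(h[...,1]>170)&(h[...,2]>60)
    U=[];D=[]
    for u in range(c0,c1):
        r=rows[0]+np.where(b[rows[0]:rows[1],u])[0]
        if 6<len(r)<16:U.append(onz(t,u,r[0]-.5,zbar)[:2]);D.append(onz(t,u,r[-1]+.5,zbar)[:2])
    return fit(U),fit(D),U,D
E
python3 - <<'E'
from lane import *
im=cv2.imread('pics/t3.png')[:,:,::-1].copy();t=cam('top');h=cv2.cvtColor(im,cv2.COLOR_RGB2HSV)
U,D,a,b=measure(im,169,196)
print('bar',ang(U),ang(D),'x at y=.28',xat(U,.28),xat(D,.28),'n',len(a),'last',a[-1],b[-1])
im0=cv2.imread('pics/top1.png')[:,:,::-1];h=cv2.cvtColor(im0.copy(),cv2.COLOR_RGB2HSV)
g=(h[...,1]<75)&(h[...,2]>40)&(h[...,2]<125)
u_,l_=[],[]
for u in range(196,300):
    r=225+np.where(g[225:285,u])[0];
    if u<292:u_.append(onz(t,u,r[0]-.5,.006)[:2])
    l_.append(onz(t,u,r[-1]+.5,.006)[:2])
for u in range(300,420):
    r=225+np.where(g[225:285,u])[0];l_.append(onz(t,u,r[-1]+.5,.006)[:2])
u_,l_=fit(u_),fit(l_)
print('bed',ang(u_),ang(l_),[(xat(u_,Y)+xat(l_,Y))/2 for Y in(.28,.1,0)],'width',(xat(u_,.2)-xat(l_,.2)))
w=(h[...,1]<60)&(h[...,2]>165)
for c in(301,281,261,240,220):
    m=np.zeros_like(w);m[238:268,c-9:c+10]=w[238:268,c-9:c+10]
    # carrier top face: fill
    cn=max(cv2.findContours(m.astype(np.uint8),0,2)[0],key=cv2.contourArea)
    q=np.array([onz(t,*p[0],.022)[:2] for p in cn],np.float32);r=cv2.minAreaRect(q*1000);print(np.round(r[0],1),np.round(r[1],1),round(r[2],1))
E
```

```text
bar 92.9283659897381 94.73887844264233 x at y=.28 0.4727294413157648 0.44989108919574183 n 26 last [0.47213874 0.27892359] [0.4500746  0.27805132]
bed 94.04734892021574 94.00661400226532 [np.float64(0.4629720537401594), np.float64(0.47564406355020916), np.float64(0.48268406900023686)] width 0.10024738345525902
[480.6  45.3] [40.7 40.5] 4.6
[477.3  90.7] [40.2 39.8] 0.4
[473.  134.7] [40.2 39.7] 0.8
[469.1 179.7] [40.3 37.5] 1.2
[463.7 224.5] [41.7 39.6] 1.9
```

Call:
jog_arm(plan="0.004 -0.01 0.0025 0;0.006 -0.025 0.0025 0;0.008 -0.04 0.0025 0;0.009 -0.055 0.0025 0;0.0094 -0.0625 0.0025 0")

```text
time_s: 5.77
tool_pos: [0.4631, 0.3262, 0.0467]
eef_rot: [180.0, -0.0, 94.0]
contact_force: [-0.5, 0.5, -1.8]
grip_width: 0.0193
grip_force: 118.0
```

Call:
jog_arm(plan="0.0005 -0.007 0 0;0.001 -0.014 0 0;0.0015 -0.021 0 0;0.002 -0.028 0 0;0.0025 -0.035 0 0")

```text
time_s: 6.18
tool_pos: [0.4638, 0.313, 0.0462]
eef_rot: [-180.0, -0.0, 94.0]
contact_force: [0.4, 0.4, -1.4]
grip_width: 0.0193
grip_force: 118.0
```

Call:
jog_arm(plan="0.0006 -0.008 0 0;0.0011 -0.016 0 0;0.0017 -0.024 0 0;0.0023 -0.032 0 0;0.0028 -0.04 0 0")

```text
time_s: 6.6
tool_pos: [0.465, 0.2969, 0.0462]
eef_rot: [-180.0, -0.0, 94.0]
contact_force: [-0.3, 0.1, -2.0]
grip_width: 0.019
grip_force: 118.0
```

Call:
jog_arm(plan="0.0006 -0.008 0 0;0.0011 -0.016 0 0;0.0017 -0.024 0 0;0.0023 -0.032 0 0;0.0028 -0.04 0 0")

```text
time_s: 7.02
tool_pos: [0.4661, 0.281, 0.0462]
eef_rot: [180.0, -0.0, 94.0]
contact_force: [-0.1, 1.7, -1.3]
grip_width: 0.0194
grip_force: 118.0
```

```bash
cat >> lane.py <<'E'
def check(f,c0,c1,yn):
    st=robot.observe();im=snap('top',f);t=cam('top');print(st['tool_pos'].round(4),st['contact_force'].round(1))
    U,D,a,b=measure(im,c0,c1);xm=(xat(U,yn)+xat(D,yn))/2
    print('bar',ang(U).round(1),ang(D).round(1),'off line at nose',round(xm-(.4829-.0704*yn),4),'last',a[-1])
    h=cv2.cvtColor(im,cv2.COLOR_RGB2HSV);w=((h[...,1]<60)&(h[...,2]>165)).astype(np.uint8);w[:,:205]=0;w[:225]=0;w[285:]=0
    for cn in cv2.findContours(w,0,2)[0]:
        if cv2.contourArea(cn)>120:
            q=np.array([onz(t,*p[0],.022)[:2] for p in cn],np.float32)
            r=cv2.minAreaRect(q*1000);c=np.array(r[0])/1000;print('c',c.round(4),'off',round(c[0]-(.4829-.0704*c[1]),4),np.round(r[1],1),round(r[2],1))
E
python3 - <<'E'
from lane import *
check('t4.png',190,213,.22)
E
```

```text
[0.4661 0.281  0.0462] [-0.1  1.7 -1.3]
bar 89.8 94.9 off line at nose 0.0006 last [0.47862557 0.24189621]
c [ 0.4734 -0.0105] off -0.0102 [ 59.4 427.6] 3.6
c [ 0.5159 -0.1134] off 0.025 [  7.2 214.6] 4.1
c [ 0.5202 -0.6663] off -0.0097 [39.8 20.4] 89.8
```

Call:
jog_arm(plan="0.0004 -0.008 -0.001 0;0.0008 -0.016 -0.002 0;0.0012 -0.024 -0.003 0;0.0016 -0.032 -0.004 0;0.002 -0.04 -0.0045 0")

```text
time_s: 7.48
tool_pos: [0.4669, 0.2648, 0.0443]
eef_rot: [-180.0, 0.0, 94.0]
contact_force: [-0.0, 4.3, -0.8]
grip_width: 0.0192
grip_force: 118.1
```

Call:
jog_arm(plan="0.0006 -0.009 0 0;0.0013 -0.018 0 0;0.0019 -0.027 0 0;0.0025 -0.036 0 0;0.0032 -0.045 0 0")

```text
time_s: 7.9
tool_pos: [0.4681, 0.2467, 0.0443]
eef_rot: [-180.0, 0.0, 94.0]
contact_force: [0.3, 3.1, -1.3]
grip_width: 0.0193
grip_force: 118.0
```

Call:
jog_arm(plan="0.0006 -0.009 0 0;0.0013 -0.018 0 0;0.0019 -0.027 0 0;0.0025 -0.036 0 0;0.0032 -0.045 0 0")

```text
time_s: 8.32
tool_pos: [0.4694, 0.2288, 0.0444]
eef_rot: [-180.0, -0.0, 94.0]
contact_force: [-0.1, 2.2, -2.5]
grip_width: 0.0193
grip_force: 118.0
```

Call:
jog_arm(plan="0.0006 -0.009 0 0;0.0013 -0.018 0 0;0.0019 -0.027 0 0;0.0025 -0.036 0 0;0.0032 -0.045 0 0")

```text
time_s: 8.73
tool_pos: [0.4708, 0.2108, 0.0444]
eef_rot: [-180.0, -0.0, 94.0]
contact_force: [-1.2, 3.0, -2.1]
grip_width: 0.019
grip_force: 118.0
```

```bash
python3 - <<'E'
from lane import *
check('t5.png',215,240,.15)
im=cv2.imread('pics/t5.png');cv2.imwrite('pics/t5c.png',cv2.resize(im[205:295,190:450],None,fx=3,fy=3,interpolation=2))
E
```

```text
[0.4708 0.2108 0.0444] [-1.2  3.  -2.1]Traceback (most recent call last):
  File "<stdin>", line 2, in <module>
  File "lane.py", line 19, in check
    U,D,a,b=measure(im,c0,c1);xm=(xat(U,yn)+xat(D,yn))/2
            ~~~~~~~^^^^^^^^^^
  File "lane.py", line 16, in measure
    return fit(U),fit(D),U,D
           ~~~^^^
  File "lane.py", line 3, in fit
    l=cv2.fitLine(np.array(q,np.float32),cv2.DIST_HUBER,0,.0005,.01).ravel().astype(float)
      ~~~~~~~~~~~^^^^^^^^^^^^^^^^^^^^^^^^^^^^^^^^^^^^^^^^^^^^^^^^^^^
cv2.error: OpenCV(4.12.0) /io/opencv/modules/imgproc/src/linefit.cpp:618: error: (-215:Assertion failed) npoints2 >= 0 || npoints3 >= 0 in function 'fitLine'
```

```bash
python3 - <<'E'
from h import *
im=cv2.imread('pics/t5.png');cv2.imwrite('pics/t5c.png',cv2.resize(im[195:295,190:450],None,fx=3,fy=3,interpolation=2))
E
```

```text
(no output)
```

View pics/t5c.png

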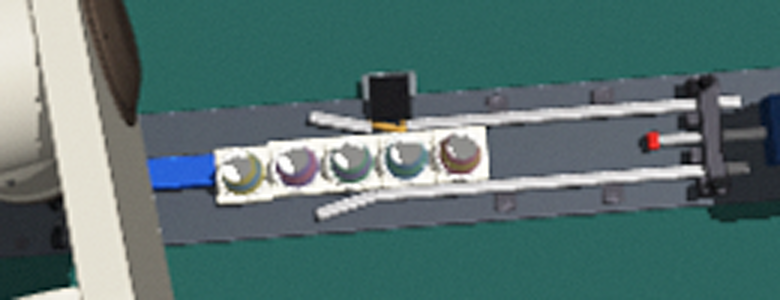

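Row (crop cols 215–488) is straight and entering the rails; bar at cols 150–213 behind it.

```bash
python3 - <<'E'
from lane import *
im=cv2.imread('pics/t5.png')[:,:,::-1].copy()
U,D,a,b=measure(im,240,260)
for y in(.19,.14):print(ang(U),ang(D),len(a),xat(U,y)-xat(D,y),(xat(U,y)+xat(D,y))/2-(.4829-.0704*y),a[-1])
E
```

```text
93.93618767627615 93.6235700884988 19 0.02276256741719107 0.0010681764037845376 [0.48484368 0.13883736]
93.93618767627615 93.6235700884988 19 0.023036569199260726 0.0008515613920978549 [0.48484368 0.13883736]
```

Call:
jog_arm(plan="0.0006 -0.009 0 0;0.0013 -0.018 0 0;0.0019 -0.027 0 0;0.0025 -0.036 0 0;0.0032 -0.045 0 0")

```text
time_s: 9.2
tool_pos: [0.472, 0.1928, 0.0444]
eef_rot: [-180.0, -0.0, 94.0]
contact_force: [-0.7, 2.7, -2.5]
grip_width: 0.0193
grip_force: 118.0
```

Call:
jog_arm(plan="0.0006 -0.009 0 0;0.0013 -0.018 0 0;0.0019 -0.027 0 0;0.0025 -0.036 0 0;0.0032 -0.045 0 0")

```text
time_s: 9.62
tool_pos: [0.4733, 0.1748, 0.0444]
eef_rot: [-180.0, 0.0, 94.0]
contact_force: [-0.2, 2.8, -1.3]
grip_width: 0.0192
grip_force: 118.0
```

Call:
jog_arm(plan="0.0006 -0.009 0 0;0.0013 -0.018 0 0;0.0019 -0.027 0 0;0.0025 -0.036 0 0;0.0032 -0.045 0 0")

```text
time_s: 10.03
tool_pos: [0.4746, 0.1568, 0.0444]
eef_rot: [-180.0, -0.0, 94.0]
contact_force: [0.4, 2.6, -2.0]
grip_width: 0.0193
grip_force: 118.0
```

Call:
jog_arm(plan="0.0006 -0.009 0 0;0.0013 -0.018 0 0;0.0019 -0.027 0 0;0.0025 -0.036 0 0;0.0032 -0.045 0 0")

```text
time_s: 10.45
tool_pos: [0.476, 0.1389, 0.0444]
eef_rot: [180.0, -0.0, 94.0]
contact_force: [1.2, 4.7, -2.2]
grip_width: 0.0194
grip_force: 118.1
```

Call:
jog_arm(plan="0.0006 -0.009 0 0;0.0013 -0.018 0 0;0.0019 -0.027 0 0;0.0025 -0.036 0 0;0.0032 -0.045 0 0")

```text
time_s: 10.87
tool_pos: [0.4771, 0.1208, 0.0444]
eef_rot: [-180.0, 0.0, 94.0]
contact_force: [1.1, 3.4, -1.5]
grip_width: 0.0191
grip_force: 118.1
```

```bash
python3 - <<'E'
from lane import *
im=snap('top','t6.png');h=cv2.cvtColor(im,cv2.COLOR_RGB2HSV)
b=(h[...,0]>105)&(h[...,0]<120)&(h[...,1]>170)&(h[...,2]>60);b[:225]=0;b[285:]=0;c=np.where(b.sum(0)>6)[0];c=c[c<420];print(c.min(),c.max())
U,D,a,b=measure(im,max(c.min()+2,c.max()-24),c.max()-1)
for y in(.08,.05):print(ang(U),ang(D),len(a),xat(U,y)-xat(D,y),(xat(U,y)+xat(D,y))/2-(.4829-.0704*y),a[-1])
cv2.imwrite('pics/t6c.png',cv2.resize(im[195:295,190:450,::-1],None,fx=3,fy=3,interpolation=2))
E
```

```text
270 301
89.75544758665693 89.74800950067093 6 0.022223133046976706 0.0028928005638191867 [0.49114794 0.05086963]
89.75544758665693 89.74800950067093 6 0.02222702769282353 0.0006508051191089215 [0.49114794 0.05086963]
```

View pics/t6c.png

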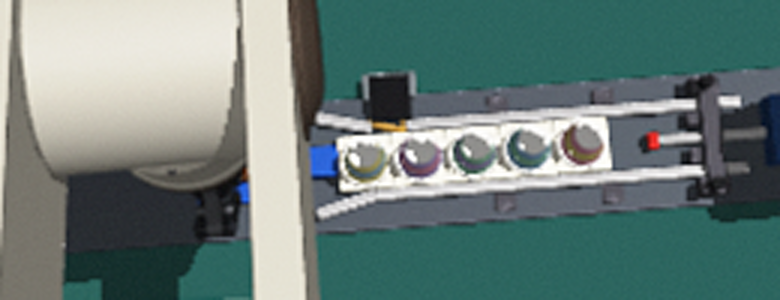

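Row inside the rails (crop cols 338–608), nose at 336 centred, front about 40 px (≈27 mm) from the plunger.

Call:
jog_arm(plan="0.0005 -0.0075 0 0;0.0011 -0.015 0 0;0.0016 -0.0225 0 0;0.0021 -0.03 0 0;0.0026 -0.0375 0 0")

```text
time_s: 11.33
tool_pos: [0.4782, 0.1059, 0.0444]
eef_rot: [-180.0, -0.0, 94.0]
contact_force: [-0.4, 2.9, -2.1]
grip_width: 0.019
grip_force: 118.1
```

Call:
jog_arm(plan="0.0004 -0.006 0 0;0.0008 -0.012 0 0;0.0013 -0.018 0 0;0.0016 -0.023 0 0;0.0019 -0.0275 0 0")

```text
time_s: 11.75
tool_pos: [0.4789, 0.0949, 0.0444]
eef_rot: [-180.0, 0.0, 94.0]
contact_force: [0.0, 3.7, -1.8]
grip_width: 0.0193
grip_force: 118.1
```

Call:
jog_arm(plan="0.0003 -0.004 0 0;0.0006 -0.008 0 0;0.0008 -0.012 0 0;0.0011 -0.016 0 0;0.0014 -0.02 0 0")

```text
time_s: 12.17
tool_pos: [0.4794, 0.0875, 0.0444]
eef_rot: [-180.0, -0.1, 94.0]
contact_force: [-0.6, 7.6, -0.1]
grip_width: 0.0192
grip_force: 118.1
```

Call:
jog_arm(plan="0.0002 -0.003 0 0;0.0004 -0.006 0 0;0.0006 -0.009 0 0;0.0009 -0.012 0 0;0.0011 -0.015 0 0")

```text
time_s: 12.58
tool_pos: [0.4799, 0.0816, 0.0444]
eef_rot: [-180.0, -0.1, 94.0]
contact_force: [-2.0, 8.4, 0.4]
grip_width: 0.0194
grip_force: 118.2
```

Call:
jog_arm(plan="0.0002 -0.0025 0 0;0.0004 -0.005 0 0;0.0005 -0.0075 0 0;0.0007 -0.01 0 0;0.0009 -0.0125 0 0")

```text
time_s: 13.0
tool_pos: [0.4802, 0.0767, 0.0445]
eef_rot: [-180.0, -0.1, 94.0]
contact_force: [-1.0, 8.7, 0.3]
grip_width: 0.0191
grip_force: 118.2
```

Call:
jog_arm(plan="0.0002 -0.002 0 0;0.0003 -0.004 0 0;0.0005 -0.006 0 0;0.0006 -0.008 0 0;0.0007 -0.01 0 0")

```text
time_s: 13.42
tool_pos: [0.4805, 0.0728, 0.0445]
eef_rot: [-180.0, -0.1, 94.0]
contact_force: [-0.4, 9.4, 0.6]
grip_width: 0.0191
grip_force: 118.2
```

Call:
jog_arm(plan="0.0001 -0.002 0 0;0.0003 -0.004 0 0;0.0004 -0.006 0 0;0.0005 -0.0075 0 0;0.0006 -0.009 0 0")

```text
time_s: 13.83
tool_pos: [0.4808, 0.0691, 0.0445]
eef_rot: [-180.0, -0.1, 94.0]
contact_force: [-0.4, 9.4, -0.9]
grip_width: 0.019
grip_force: 118.2
```

Call:
jog_arm(plan="0.0001 -0.0012 0 0;0.0002 -0.0024 0 0;0.0003 -0.0036 0 0;0.0003 -0.0048 0 0;0.0004 -0.006 0 0")

```text
time_s: 14.25
tool_pos: [0.4809, 0.0667, 0.0444]
eef_rot: [180.0, -0.1, 94.0]
contact_force: [-0.6, 8.7, -0.4]
grip_width: 0.0194
grip_force: 118.1
```

Call:
jog_arm(plan="0.0001 -0.001 0 0;0.0002 -0.002 0 0;0.0002 -0.003 0 0;0.0003 -0.004 0 0;0.0004 -0.005 0 0")

```text
time_s: 14.67
tool_pos: [0.4811, 0.0647, 0.0444]
eef_rot: [180.0, -0.1, 94.0]
contact_force: [-0.4, 8.1, -0.6]
grip_width: 0.019
grip_force: 118.1
```

Call:
jog_arm(plan="0.0001 -0.001 0 0;0.0002 -0.002 0 0;0.0002 -0.003 0 0;0.0003 -0.004 0 0;0.0004 -0.005 0 0")

```text
time_s: 15.08
tool_pos: [0.4813, 0.0627, 0.0445]
eef_rot: [180.0, -0.1, 94.0]
contact_force: [-0.5, 9.1, -0.5]
grip_width: 0.0192
grip_force: 118.2
```

Call:
jog_arm(plan="0.0001 -0.0008 0 0;0.0001 -0.0016 0 0;0.0002 -0.0024 0 0;0.0002 -0.0032 0 0;0.0003 -0.004 0 0")

```text
time_s: 15.5
tool_pos: [0.4814, 0.0611, 0.0445]
eef_rot: [180.0, -0.1, 94.0]
contact_force: [-0.6, 9.0, -0.4]
grip_width: 0.0193
grip_force: 118.2
```

Call:
jog_arm(plan="0.0001 -0.0008 0 0;0.0001 -0.0016 0 0;0.0002 -0.0024 0 0;0.0002 -0.0032 0 0;0.0003 -0.004 0 0")

```text
time_s: 15.92
tool_pos: [0.4816, 0.0604, 0.0448]
eef_rot: [180.0, -0.2, 94.0]
contact_force: [-2.4, 20.3, 6.2]
grip_width: 0.0192
grip_force: 119.2
```

Call:
jog_arm(plan="0 0.0009 0 0;0 0.0009 0 0;0 0.0009 0 0")

```text
time_s: 16.17
tool_pos: [0.4815, 0.0606, 0.0447]
eef_rot: [180.0, -0.1, 94.0]
contact_force: [-2.0, 14.5, 2.9]
grip_width: 0.0194
grip_force: 118.8
```

Call:
jog_arm(plan="0 0 0 0;0 0 0 0;0 0 0 0")

```text
time_s: 16.42
tool_pos: [0.4815, 0.0606, 0.0447]
eef_rot: [180.0, -0.1, 94.0]
contact_force: [-1.2, 15.9, 2.2]
grip_width: 0.0194
grip_force: 118.8
```

Call:
jog_arm(plan="-0.0001 0.002 0 0;-0.0003 0.005 0 0;-0.0006 0.009 0 0;-0.001 0.014 0 0;-0.0014 0.02 0 0")

```text
time_s: 16.83
tool_pos: [0.4809, 0.0676, 0.0443]
eef_rot: [-180.0, -0.0, 94.0]
contact_force: [-1.0, 4.8, -2.8]
grip_width: 0.0194
grip_force: 118.0
```

Call:
jog_arm(plan="-0.0005 0.008 0 0;-0.0012 0.018 0 0;-0.002 0.028 0 0;-0.0028 0.04 0 0;-0.0035 0.05 0 0")

```text
time_s: 17.25
tool_pos: [0.4795, 0.0877, 0.0444]
eef_rot: [-180.0, 0.0, 94.0]
contact_force: [-0.2, 0.7, -2.6]
grip_width: 0.019
grip_force: 118.1
```

```bash
python3 - <<'E'
from lane import *
print(robot.observe()['contact_force'])
im=snap('top','t7.png')
t=cam('top');h=cv2.cvtColor(im,cv2.COLOR_RGB2HSV);w=((h[...,1]<60)&(h[...,2]>165));
cv2.imwrite('pics/t7c.png',cv2.resize(im[200:290,260:440,::-1],None,fx=4.4,fy=4.4,interpolation=2))
E
```

```text
[-0.16215713  0.65364399 -2.55034017]
```

View pics/t7c.png

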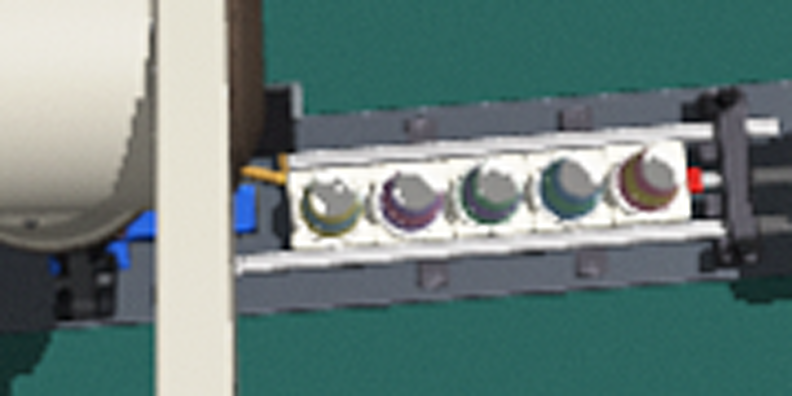

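The catch tooth (265,173) stands out behind the row's rear face (290), the row is straight and in, the plunger red tip is pressed at (693,180). Now placing the pusher.

Call:
jog_arm(plan="-0.001 0.02 0.02 0;-0.003 0.045 0.07 0;-0.005 0.075 0.13 0;-0.005 0.075 0.2 0;-0.005 0.075 0.2 0")

```text
time_s: 17.72
tool_pos: [0.4795, 0.1184, 0.13]
eef_rot: [179.6, -0.0, 94.0]
contact_force: [1.4, -0.3, -0.7]
grip_width: 0.0193
grip_force: 118.3
```

Call:
jog_arm(plan="0.03 -0.02 0 0;0.075 -0.045 0 0;0.12 -0.07 0 0;0.165 -0.10 0 0;0.214 -0.13 0 0")

```text
time_s: 18.13
tool_pos: [0.564, 0.0646, 0.1239]
eef_rot: [-180.0, 0.0, 94.0]
contact_force: [-0.3, -0.0, -2.4]
grip_width: 0.0195
grip_force: 118.2
```

Call:
jog_arm(plan="0.05 -0.03 0 0;0.10 -0.06 0 0;0.15 -0.09 0 0;0.19 -0.12 0 0;0.214 -0.13 0 0")

```text
time_s: 18.55
tool_pos: [0.6502, 0.0113, 0.1233]
eef_rot: [-179.9, 0.0, 93.9]
contact_force: [0.4, 0.1, -1.9]
grip_width: 0.0192
grip_force: 118.1
```

Call:
jog_arm(plan="0 0 -0.05 0;0 0 -0.11 0;0 0 -0.16 0;0 0 -0.19 0;0 0 -0.205 0")

```text
time_s: 18.97
tool_pos: [0.648, 0.0132, 0.04]
eef_rot: [-179.8, -0.0, 94.0]
contact_force: [-1.0, 0.3, -1.3]
grip_width: 0.0194
grip_force: 118.2
```

Call:
jog_arm(plan="0 0 0 0;0 0 0 0")

```text
time_s: 19.13
tool_pos: [0.6492, 0.0132, 0.043]
eef_rot: [180.0, 0.0, 94.0]
contact_force: [0.3, -0.3, -0.9]
grip_width: 0.0194
grip_force: 118.2
```

Overshoot dynamics; lower slowly by 4 mm, then feel.

Call:
jog_arm(plan="0 0 -0.003 0;0 0 -0.006 0;0 0 -0.008 0;0 0 -0.01 0;0 0 -0.01 0")

```text
time_s: 19.55
tool_pos: [0.6487, 0.0133, 0.0385]
eef_rot: [180.0, -0.0, 94.0]
contact_force: [-0.3, 0.7, -1.7]
grip_width: 0.0195
grip_force: 118.2
```

Call:
jog_arm(plan="0 0 -0.001 0;0 0 -0.002 0;0 0 -0.003 0;0 0 -0.003 0;0 0 -0.003 0")

```text
time_s: 19.97
tool_pos: [0.6489, 0.0134, 0.0374]
eef_rot: [180.0, -0.0, 94.0]
contact_force: [-0.3, 0.2, 0.9]
grip_width: 0.0191
grip_force: 118.6
```

Call:
jog_arm(plan="0 0 -0.0005 0;0 0 -0.0005 0;0 0 -0.0005 0;0 0 -0.0005 0;0 0 -0.0005 0", hand=-1)

```text
time_s: 20.38
tool_pos: [0.6488, 0.0133, 0.0369]
eef_rot: [-180.0, -0.0, 94.0]
contact_force: [-0.3, 0.5, -1.0]
grip_width: 0.0782
grip_force: 0.0
```

Call:
jog_arm(plan="0 0 0 0;0 0 0 0;0 0 0 0;0 0 0.01 0;0 0 0.03 0")

```text
time_s: 20.8
tool_pos: [0.6482, 0.0134, 0.0485]
eef_rot: [-179.9, -0.0, 94.0]
contact_force: [0.7, -0.4, -0.5]
grip_width: 0.0855
grip_force: 0.0
```

Call:
jog_arm(plan="0 0 0.06 0;0 0 0.13 0;0 0 0.2 0;0 0 0.28 0;0 0 0.36 0")

```text
time_s: 21.22
tool_pos: [0.6484, 0.0134, 0.1953]
eef_rot: [180.0, 0.0, 94.0]
contact_force: [0.5, 0.3, 0.0]
grip_width: 0.0852
grip_force: 0.0
```

Call:
jog_arm(plan="0 0.08 0.02 0;0 0.16 0.04 0;0 0.25 0.05 0;0 0.3 0.05 0;0 0.3 0.05 0")

```text
time_s: 21.63
tool_pos: [0.6484, 0.1373, 0.2142]
eef_rot: [179.9, -0.1, 94.2]
contact_force: [-0.8, -0.1, 0.4]
grip_width: 0.0852
grip_force: 0.0
```

```bash
python3 - <<'E'
from lane import *
import time
st=robot.observe();print(st['time_s'],st['tool_pos'],st['grip_width'],st['contact_force'])
t=cam('top');s=cam('side');a=snap('top','t8.png');b=snap('side','s8.png');st=robot.observe();w=snap('wrist','w8.png');m=cam('wrist')
for n,im in(('t',a),('s',b),('w',w)):
    h=cv2.cvtColor(im,cv2.COLOR_RGB2HSV);o=(h[...,0]>3)&(h[...,0]<20)&(h[...,1]>150)&(h[...,2]>200)
    for c in cents(o,15,900):print(n,c[0],c[1],{'t':lambda q:onz(t,*q,.08),'s':lambda q:onz(s,*q,.08),'w':lambda q:wonz(m,st,*q,.08)}[n](c[1]).round(3))
# row rear, plunger red
h=cv2.cvtColor(a,cv2.COLOR_RGB2HSV);h0=cv2.cvtColor(cv2.imread('pics/top1.png')[:,:,::-1].copy(),cv2.COLOR_RGB2HSV)
for q in(h0,h):
    r=((q[...,0]<6)|(q[...,0]>174))&(q[...,1]>150)&(q[...,2]>90);r[:225]=0;r[260:]=0;r[:,:395]=0;r[:,440:]=0
    print('red',[(c[1],onz(t,*c[1],.016).round(4)) for c in cents(r,3)])
wm=((h[...,1]<60)&(h[...,2]>165))
for u in range(316,332):print(u,wm[236:256,u].sum(),end='; ')
print(onz(t,324,246,.022))
E
```

```text
21.6333 [0.64842098 0.13734418 0.21421255] 0.08522299089252956 [-0.83750982 -0.05328211  0.35169519]
t 80 [317. 167.] [0.648 0.01  0.08 ]
t 224 [123.  342.7] [0.282 0.402 0.08 ]
s 39 [253.4 233.8] [0.648 0.016 0.08 ]
s 323 [355.1 410. ] [0.287 0.417 0.08 ]
w 148 [310.5 340.3] [0.651 0.015 0.08 ]
red [(array([407.1, 241.6]), array([ 0.4958, -0.1894,  0.016 ]))]
red [(array([417.3, 240.5]), array([ 0.4982, -0.2122,  0.016 ]))]
316 0; 317 0; 318 0; 319 0; 320 0; 321 0; 322 0; 323 0; 324 0; 325 5; 326 13; 327 19; 328 15; 329 10; 330 9; 331 12; [ 0.48579178 -0.00421522  0.022     ]
```

```bash
python3 -c "
from rig import robot
print(robot.job_done())"
```

```text
the job is handed in; nothing more can be done
None
```

I handed the job in at about 22 s. The row is home behind the catch with the plunger in about 23 mm, and the pusher stands upright and released about 165 mm from the lane's centre line. The press went in at about 15 N but peaked at 20.3 N on the wrist sensor, just over your 20 N limit and under the 21 N fail limit; no verdict was returned.

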